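Pack up the service stand and hold the cast lever level over it

TASK

The service stand on the counter is to take the cast lever: set the loose steel plate squarely on top of the plate already lying on the stand, edges flush, so that the pile is as high as the stand's round seat. Then pick the lever up by its balance point and hold it level and still with its underside about 3 cm clear above the seat and the pile, its big hub straight over the round seat and its small end straight over the pile, touching neither. Finish while still holding it there, and leave everything else on the counter where it is.

Things in the scene. Friction and masses are not known exactly. Their poses are not given: they have to be found in the camera images.
- stand: Grey service stand fixed to the counter: flat base 230 x 80 x 12 mm (long side along its x), a round steel seat near its -x end, a steel plate lying on it near its +x end. Origin: centre of the base's underside, on the counter; x runs from seat to plate, z up. At yaw 0 the seat is on the robot's side; the yaw is within 15 degrees; it may be left or right.
- seat_top (a point): Centre of the top of the stand's round seat (48 mm across, top 36 mm above the counter), at x = -80 mm of the stand.
- pad (a point): The spot on the stand's base where the pile belongs, on the base's upper face (12 mm above the counter), at x = +80 mm of the stand, 160 mm from the seat's axis.
- plate_low_center (a point): Centre of the plain steel plate that lies on the stand, 50 x 50 x 12 mm (0.2 kg), loose; its faces are square to x and y, z up, centre 6 mm above its underside.
- plate_loose_center (a point): Centre of the loose steel plate lying flat on the counter, same 50 x 50 x 12 mm (0.2 kg), sides square to its x and y, z up, centre 6 mm above its underside. (The round glass dish of like height nearby is not it.)
- lever_balance (a point): Balance point (centre of mass) of the grey cast-iron lever (0.6 to 0.8 kg, loose, lying flat), where to grip it: in the middle of its straight bar's section (bar 18 mm wide, 14 mm thick, underside 12 mm above the lever's underside), 19 mm above the lever's underside, 44 mm from the hub's axis towards the small end. x along the bar from hub to small end, y across, z up.
- lever_hub (a point): Centre of the underside of the lever's hub, the big round end of the lever, 46 mm across and 34 mm high.
- lever_end (a point): Centre of the underside of the lever's small round end, 22 mm across and 26 mm high; its axis is 160 mm from the hub's axis, as far as the pile's spot is from the seat.
- dish: Round flat glass dish, 56 mm across, 18 mm high, to be left alone; origin at its underside.
- cup1: Small pale sample jar with a white cap, 52 mm across, 60 mm high, to be left alone; origin at its underside.
- cup2: Another such sample jar, to be left alone.
- reagent: White bottle with a green cap, 60 mm across, 130 mm high, to be left alone; origin at its underside.
- slidebox: Grey box 55 x 90 x 32 mm, to be left alone; origin at its underside.
- driver: Screwdriver about 170 mm long, lying, to be left alone.
Mind the look-alikes: they are no part of the job. What is meant by the part that bears lever_balance is not brown, and is the smaller of those in its own colour. What is shaped like the part that bears plate_low_center but red is not meant.

How it is judged:
By the outcome, as a careful person would: the job done as asked, in the order asked, and still so for the second after the job is handed in, while the arm keeps its last pose, push and grip.
It also fails if it takes over 46 s, if anything falls off the work surface, if the arm or the gripper's body presses on something with over 40 N, if the wrist force passes 120 N, or if a joint passes its speed limit or range.

ROBOT

A 7-joint arm with a two-finger parallel gripper is mounted at the origin on the work surface. World frame = base frame: x ahead of the robot, y to its left, z up, the work surface at z = 0. Lengths are in m, angles in rad, forces in N, time in s.
With the tool pointing down it reaches from about 0.4 to 0.9 m from the base axis. Payload 5.5 kg.
Tool frame: the origin (TCP) lies at the very end of the fingers, on their centre line; the grasp point (between the pads) lies hold_point_z behind it (hold_point_z is the distance from the TCP to the grasp point, in m); y points along the fingers, z is the direction in which the jaws open and shut, and the axes are right-handed (so a half turn about y gives the same grasp; the last joint's range is limited). The gripper opens to 85 mm and grips with 20 to 120 N. Pads are 22 mm wide; open, the fingers measure 114 mm over their backs; the gripper's body (76 mm by 85 mm) begins 54 mm behind the grasp point. The pads swing forward as they close: fully open they stand 13 mm farther back than shut.
Start: joints at [0.263, 0.501, -0.427, 1.55, 0.221, 1.138, -0.21], TCP at [0.65, 0, 0.231] pointing down, gripper open.
Joint ranges: [-2.88, 2.88], [-0.31, 2.03], [-1.54, 1.56], [0.2, 2.42], [-1.41, 4.55], [0.19, 2.02], [-2.57, 2.57]. Speed limits (rad/s): [2.57, 2.57, 3.14, 3.14, 3.14, 3.14, 3.14].

INTERFACE

Orientations are given as a unit quaternion [w, x, y, z].
In Python, from rig import * gives the robot as it stands.
- The arm moves only by the tool servo_tool, never from a script. Its argument "increments" is a list of rows, each a list of 3 entries, a list of its own where there are three numbers: the shift along the tool's x, y, z in m, then the turn, a rotation vector about the tool's x, y, z in degrees, then the finger opening in m, from 0 to 0.0854. In form: [[[tx, ty, tz], [ax, ay, az], grip], ...]. A call has 1 to 5 rows; each row shifts and turns the commanded pose from where the row before left it, along the tool's axes as they then stand; what a row does not reach is not made up. A row lasts 1/8 s, in which the tool goes at most 62.5 mm and 10.7 degrees, less where a joint would pass 70% of its speed; a pose out of reach is approached as far as the arm can. A call is refused whole if a number of a shift passes 0.0625 or a number of a turn 10.7, either way. A call with a gripper value outside its range is refused whole. The fingers move at their own pace and stop on an object; "newtons" is the grip in N (left out, the last holds). Time passes only in rows, so rows that do not move let the fingers close. It gives the time, the measured TCP pose, the force and the opening at its end, in the units of the state.
- read_state(): the state, without advancing time (a new reading comes with each control period).
- snapshot(name): name is "scene" or "side" or "wrist"; returns the picture (480x640x3 uint8, red, green, blue); there is no depth.
- calibration(name): a dict with "K" (3x3 intrinsics, pixels), "position" and "orientation" of the camera in the world; the wrist camera has in their place "T_tool_cam" (4x4, takes a point from camera to tool coordinates, whose origin is the TCP and whose axes are the tool frame's). Camera axes: x right, y down, z forward; pixel columns grow to the right and rows downward; lengths in m; the calibration is good to about 2 mm. The wrist camera is an equidistant fisheye: a pixel r from the principal point sees the ray r / f radians off the axis. A picture is of the moment at which its call begins: read the wrist's pose just before it. calibration takes no time and is no camera call.
- finish_job(): hands the job in, once; it reports no verdict.
The state is a dict: "time_s": time; "q": joint angles; "qd": joint speeds; "joint_torque": joint torques, N m; "tcp_pos": TCP position; "orientation": TCP orientation; "contact_force": force on the tool from outside, world axes, zero at the start; "wrist_torque": the same for the moment, N m; "opening": finger opening in m.
Only numpy, scipy, OpenCV 4.12 (cv2) and the standard library are available. Lean on these libraries where they do the work, as an engineer would, in place of code of your own. Each camera call takes 0.05 s, during which the arm holds its last target. There are 200 camera calls.

## Working session

There is one attempt and no reset: what is moved stays moved. The work goes in short steps, Python scripts to look and compute and a tool call to move; the robot and the scene stay as the last step left them, time stands still between calls to the robot, and variables do not carry over. Pictures are saved under pics/ and viewed, about 8 in all and at most 12, crops included, and the job is handed in when it is done.

Besides the shell and the picture viewer there is one more tool, called after "Emit:" as name(argument=value, ...), one argument or row to a line, values as JSON. servo_tool: Moves the arm, as the interface text tells. Its arguments: {"type":"object","properties":{"increments":{"type":"array","items":{"type":"array"}},"newtons":{"type":"number"}},"required":["increments"]}

```bash
mkdir -p pics; ls
python3 - <<'E'
from rig import *
import cv2,numpy as np
np.set_printoptions(precision=4,suppress=True)
s=read_state();print({k:s[k] for k in('time_s','tcp_pos','orientation','opening','contact_force')})
ims=[]
for n in('scene','side','wrist'):
    im=snapshot(n);cv2.imwrite(f'pics/{n}0.png',im[:,:,::-1]);print(n,calibration(n))
E
```

```text
pics
{'time_s': 0.0, 'tcp_pos': array([ 0.6493, -0.0001,  0.2303]), 'orientation': array([ 0.4995, -0.5005,  0.5005, -0.4995]), 'opening': 0.08536794032282904, 'contact_force': array([ 0.7355, -0.546 ,  0.4281])}
scene {'K': array([[542.1385,   0.    , 309.5021],
       [  0.    , 542.1385, 233.5996],
       [  0.    ,   0.    ,   1.    ]]), 'position': array([1.1441, 0.0897, 1.1565]), 'orientation': array([-0.1784,  0.6286,  0.7303, -0.1993])}
side {'K': array([[485.5689,   0.    , 308.266 ],
       [  0.    , 485.5689, 234.2856],
       [  0.    ,   0.    ,   1.    ]]), 'position': array([ 0.1003, -0.7479,  0.7412]), 'orientation': array([-0.4133,  0.8809, -0.2039,  0.1077])}
wrist {'K': array([[371.6483,   0.    , 315.7172],
       [  0.    , 371.6483, 239.6716],
       [  0.    ,   0.    ,   1.    ]]), 'T_tool_cam': array([[ 0.0002,  0.9603,  0.2789, -0.0707],
       [ 0.0006, -0.2789,  0.9603, -0.1416],
       [ 1.    , -0.    , -0.0007,  0.0004],
       [ 0.    ,  0.    ,  0.    ,  1.    ]])}
```

View pics/scene0.png

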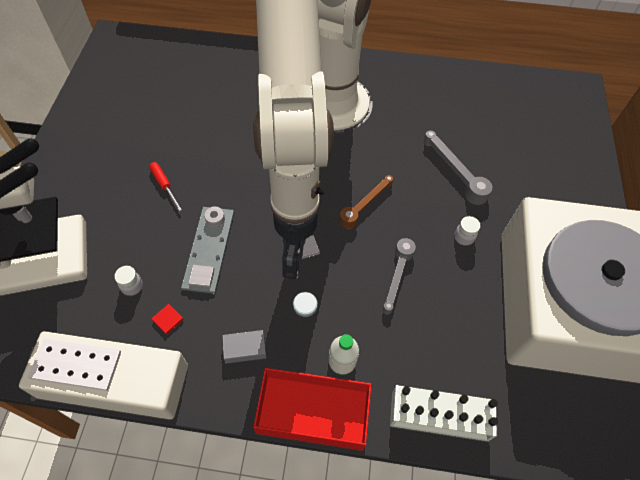

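View pics/side0.png

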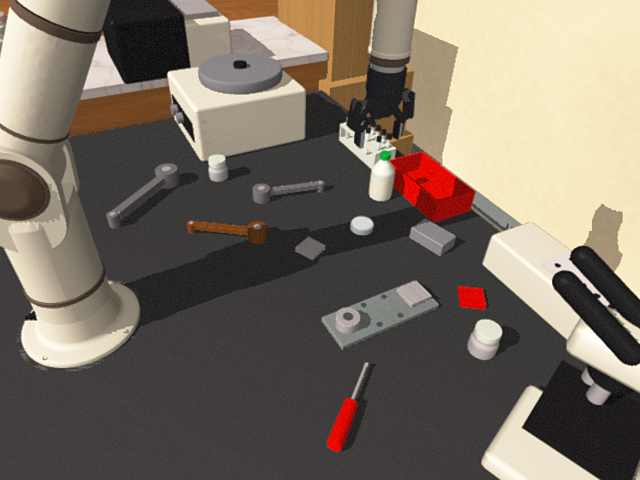

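Run:
```python
import rig
print([n for n in dir(rig) if not n.startswith('__')], getattr(rig,'hold_point_z',None))
```

```text
['Unreachable', 'calibration', 'finish_job', 'hold_point_z', 'read_state', 'snapshot'] 0.0187
```

Scene view: brown lever (388,180)-(349,215), big grey lever (430,135)-(480,187), smaller grey lever hub (405,247) – end (388,307): not brown and the smaller grey, so the last is meant. The loose plate is grey at scene (310,247), side (310,247); the round item at (305,304) is the dish and the red square (167,320) is a decoy. The stand's seat is at (214,215) and its plate at (202,275).

```bash
cat > h.py <<'E'
from rig import *
import cv2,numpy as np
from scipy.spatial.transform import Rotation as R
np.set_printoptions(precision=4,suppress=True)
def rot(q): return R.from_quat([q[1],q[2],q[3],q[0]]).as_matrix()
def tool(s=None):
    s=s or read_state(); T=np.eye(4);T[:3,:3]=rot(s['orientation']);T[:3,3]=s['tcp_pos'];return T
def onplane(n,uv,z,T=None):
    c=calibration(n);K=c['K'];d=np.array([(uv[0]-K[0,2])/K[0,0],(uv[1]-K[1,2])/K[1,1],1])
    if n=='wrist':
        r=np.hypot(*d[:2]);d=np.array([*(d[:2]/max(r,1e-9)*np.sin(r)),np.cos(r)])
        M=T@c['T_tool_cam'];o=M[:3,3];d=M[:3,:3]@d
    else: o=c['position'];d=rot(c['orientation'])@d
    return o+d*(z-o[2])/d[2]
def proj(n,p,T=None):
    c=calibration(n);K=c['K'];p=np.asarray(p,float)
    if n=='wrist':
        v=np.linalg.inv(T@c['T_tool_cam'])@np.r_[p,1];v=v[:3];r=np.hypot(v[0],v[1]);th=np.arctan2(r,v[2])
        a=v[:2]/max(r,1e-9)*th
    else: v=rot(c['orientation']).T@(p-c['position']);a=v[:2]/v[2]
    return a*K[0,0]+K[:2,2]
def wsnap(name):
    s=read_state();T=tool(s);im=snapshot('wrist')
    cv2.imwrite(f'pics/{name}.png',im[:,:,::-1]);np.save(f'pics/{name}.npy',T);return im,T
def rel(T,P,xdir_world_yaw=None):
    return T[:3,:3].T@(np.asarray(P)-T[:3,3])
E
python3 - <<'E'
from h import *
print(tool()[:3,:3])
for n,l in(('scene',dict(hub=(405,245,.034),end=(388,307,.026),bighub=(480,185,.034),bigend=(430,134,.026),seat=(214,215,.036),plow=(202,275,.024),loose=(311,247,.012),dish=(305,304,.018))),
 ('side',dict(hub=(262,190,.034),end=(320,185,.026),bighub=(168,170,.034),bigend=(114,220,.026),seat=(347,315,.036),plow=(414,292,.024),loose=(310,246,.012),dish=(362,224,.018)))):
    for k,v in l.items(): print(n,k,onplane(n,v[:2],v[2]))
a=cv2.imread('pics/scene0.png');b=cv2.imread('pics/side0.png')
f=lambda im,x,y,w,h:cv2.resize(im[y:y+h,x:x+w],(400,300),interpolation=cv2.INTER_CUBIC)
cv2.imwrite('pics/c1.png',np.vstack([np.hstack([f(a,165,195,133,100),f(a,290,225,133,100)]),np.hstack([f(b,310,270,133,100),f(b,240,165,133,100)])]))
E
```

```text
[[ 0.0001 -0.0015  1.    ]
 [-1.      0.0001  0.0001]
 [-0.0001 -1.     -0.0015]]
scene hub [0.4712 0.2325 0.034 ]
scene end [0.6337 0.2046 0.026 ]
scene bighub [0.2641 0.413  0.034 ]
scene bigend [0.1039 0.2817 0.026 ]
scene seat [ 0.4585 -0.2375  0.036 ]
scene plow [ 0.6176 -0.2294  0.024 ]
scene loose [0.4983 0.0095 0.012 ]
scene dish [0.6512 0.018  0.018 ]
side hub [0.4719 0.2248 0.034 ]
side end [0.624  0.1931 0.026 ]
side bighub [0.2786 0.4198 0.034 ]
side bigend [0.1103 0.2665 0.026 ]
side seat [ 0.4564 -0.2361  0.036 ]
side plow [ 0.6174 -0.2332  0.024 ]
side loose [ 0.4963 -0.0018  0.012 ]
side dish [0.6434 0.011  0.018 ]
```

View pics/c1.png

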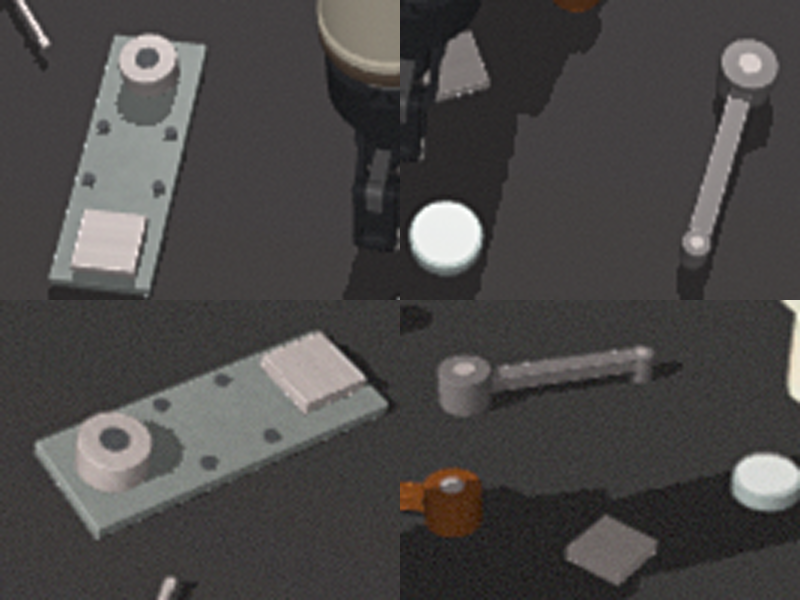

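The crops show the stand with its steel plate (top-left, bottom-left), and the grey lever, dish and loose square plate (right). Axis spacing measures about 160 mm, so this is the right lever; the big grey one comes out near 205–230 mm.

Emit:
servo_tool(
  increments=[
    [[0,0.029,-0.038],[0,0,0],0.085],
    [[0,0.029,-0.038],[0,0,0],0.085],
    [[0,0.029,-0.038],[0,0,0],0.085],
    [[0,0.029,-0.038],[0,0,0],0.085],
    [[0,0,0],[0,0,0],0.085],
  ],
)

```text
time_s: 0.78
tcp_pos: [0.4921, -0.0004, 0.1126]
orientation: [-0.498, 0.502, -0.502, 0.498]
contact_force: [0.2, -0.1, 1.1]
opening: 0.0849
```

Run:
```python
from h import *
im,T=wsnap('w1');print(T)
for p in[(295.7,248.7),(309.3,237),(325.7,247),(311.7,259.7)]: print(onplane('side',p,.012)[:2])
```

```text
[[ 0.0006 -0.0086  1.      0.4921]
 [-1.     -0.0008  0.0006 -0.0004]
 [ 0.0008 -1.     -0.0086  0.1126]
 [ 0.      0.      0.      1.    ]]
[0.4625 0.0037]
[0.5094 0.0277]
[ 0.5273 -0.0203]
[ 0.4787 -0.045 ]
```

View pics/w1.png

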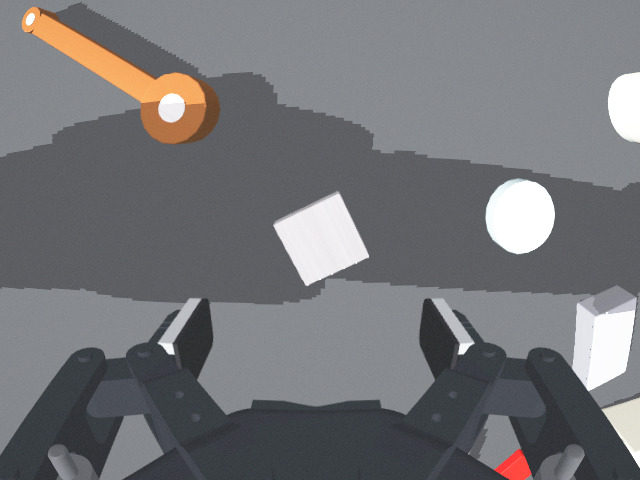

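Wrist view: loose plate at (321,238), rotated about 27°; dish at (520,216); brown lever upper left.

```bash
cat >> h.py <<'E'
def square(im,T,seed,z,tol=14,win=None):
    m=np.zeros((482,642),np.uint8)
    g=cv2.bilateralFilter(im,7,25,5)
    cv2.floodFill(g.copy(),m,tuple(map(int,seed)),0,(tol,)*3,(tol,)*3,4|cv2.FLOODFILL_MASK_ONLY|cv2.FLOODFILL_FIXED_RANGE|(255<<8))
    c=max(cv2.findContours(m[1:-1,1:-1],0,1)[0],key=cv2.contourArea)[:,0,:]
    w=np.array([onplane('wrist',p,z,T)[:2] for p in c],np.float32)
    r=cv2.minAreaRect(w*1000);return np.array(r[0])/1000,np.array(r[1]),r[2]
E
python3 - <<'E'
from h import *
im=cv2.imread('pics/w1.png')[:,:,::-1].copy();T=np.load('pics/w1.npy')
for tol in(14,22,30):
    r=square(im,T,(321,238),.012,tol);print(r, rel(T,[*r[0],.012]))
print(rig_h:=hold_point_z, read_state()['tcp_pos'],tool()[:3,:3])
E
```

```text
(array([ 0.4954, -0.001 ]), array([49.1261, 49.6343]), 26.31760597229004) [0.0006 0.1005 0.0042]
(array([ 0.4954, -0.001 ]), array([49.2727, 49.7348]), 26.25938606262207) [0.0005 0.1005 0.0041]
(array([ 0.4954, -0.0009]), array([49.3018, 49.8258]), 26.317604064941406) [0.0005 0.1005 0.0041]
0.0187 [ 0.4958 -0.0002  0.1142] [[ 0.0003 -0.0033  1.    ]
 [-1.     -0.0003  0.0003]
 [ 0.0003 -1.     -0.0033]]
```

Emit:
servo_tool(
  increments=[
    [[0.0007,0,-0.001],[0,-8.8,0],0.066],
    [[0,0.034,0],[0,-8.8,0],0.066],
    [[0,0.034,0],[0,-8.7,0],0.066],
    [[0,0.034,0],[0,0,0],0.066],
    [[0,0,0],[0,0,0],0.066],
  ],
)

```text
time_s: 1.45
tcp_pos: [0.4965, -0.0006, 0.0119]
orientation: [-0.6, 0.601, -0.374, 0.372]
contact_force: [0.2, 0.7, 0.0]
opening: 0.0663
```

Emit:
servo_tool(
  increments=[
    [[0,0.004,0],[0,0,0],0.066],
    [[0,0,0],[0,0,0],0.066],
    [[0,0,0],[0,0,0],0.066],
  ],
)

```text
time_s: 1.82
tcp_pos: [0.498, -0.0007, 0.0104]
orientation: [0.601, -0.6, 0.373, -0.374]
contact_force: [-0.2, 1.1, 1.1]
opening: 0.0661
```

Emit:
servo_tool(
  increments=[
    [[0,0.004,0],[0,0,0],0.064],
    [[0,0.004,0],[0,0,0],0.064],
    [[0,0,0],[0,0,0],0.064],
    [[0,0,0],[0,0,0],0.064],
  ],
)

```text
time_s: 2.33
tcp_pos: [0.4969, -0.0006, 0.0012]
orientation: [-0.601, 0.601, -0.373, 0.373]
contact_force: [0.9, 0.1, 0.3]
opening: 0.0641
```

Run:
```python
from h import *
im,T=wsnap('w2');print(T);s=read_state();print(s['tcp_pos'],s['contact_force'])
b=snapshot('side')[:,:,::-1]
cv2.imwrite('pics/c2.png',np.hstack([im[120:480,120:520,::-1],cv2.resize(b[170:290,240:373],(400,360),interpolation=cv2.INTER_CUBIC)]))
```

```text
[[ 0.4432 -0.0003  0.8964  0.4969]
 [-0.8964  0.0001  0.4432 -0.0006]
 [-0.0002 -1.     -0.0002  0.0012]
 [ 0.      0.      0.      1.    ]]
[ 0.497  -0.0006  0.0013] [0.0199 0.2211 0.0823]
```

View pics/c2.png

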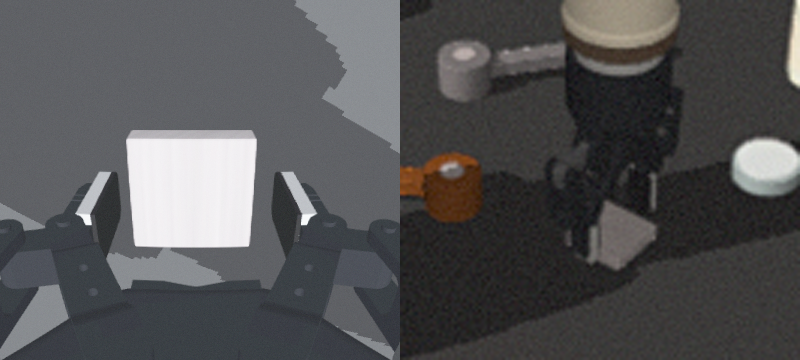

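The plate lies square between the open pads. I'll go 3 mm lower and close.

Emit:
servo_tool(
  increments=[
    [[0,0.003,0],[0,0,0],0.064],
    [[0,0,0],[0,0,0],0.056],
    [[0,0,0],[0,0,0],0.044],
    [[0,0,0],[0,0,0],0.044],
    [[0,0,0],[0,0,0],0.044],
  ],
  newtons=50,
)

```text
time_s: 3.05
tcp_pos: [0.497, -0.0007, -0.0015]
orientation: [-0.601, 0.601, -0.373, 0.373]
contact_force: [-0.7, -0.5, 4.4]
opening: 0.0484
```

Run:
```python
from h import *
im,T=wsnap('w3');s=read_state();print(s['tcp_pos'],s['contact_force'],s['opening'])
for tol in(14,22,30):
    r=square(im,T,(312,300),.012,tol);print(r, rel(T,[*r[0],.012]))
```

```text
[ 0.497  -0.0006 -0.0015] [-1.132  -0.3963  5.0098] 0.048993029834858724
(array([0.4966, 0.0002]), array([48.831 , 48.7437]), 26.302759170532227) [-0.0009 -0.0135  0.    ]
(array([0.4966, 0.0002]), array([48.9059, 48.8327]), 26.287668228149414) [-0.0009 -0.0135  0.    ]
(array([0.4966, 0.0001]), array([48.9367, 48.8878]), 26.230798721313477) [-0.0009 -0.0135  0.0001]
```

Emit:
servo_tool(
  increments=[
    [[0,-0.03,0],[0,0,0],0.044],
    [[0,-0.05,0],[0,0,0],0.044],
    [[0,-0.04,0],[0,0,0],0.044],
    [[0.047,0,0.01],[0,0,0],0.044],
    [[0.047,0,0.01],[0,0,0],0.044],
  ],
)

```text
time_s: 3.72
tcp_pos: [0.5576, -0.0768, 0.119]
orientation: [0.601, -0.601, 0.372, -0.373]
contact_force: [0.7, 0.4, -2.1]
opening: 0.0487
```

Emit:
servo_tool(
  increments=[
    [[0.047,0,0.01],[0,0,0],0.044],
    [[0.047,0,0.01],[0,8,0],0.044],
    [[0,0,0],[0,8,0],0.044],
    [[0,0,0],[0,8,0],0.044],
    [[0,0,0],[0,0,0],0.044],
  ],
)

```text
time_s: 4.35
tcp_pos: [0.6157, -0.1514, 0.1175]
orientation: [-0.51, 0.511, -0.49, 0.489]
contact_force: [1.0, 0.5, -1.4]
opening: 0.0485
```

Emit:
servo_tool(
  increments=[
    [[0,0,0],[0,0,0],0.044],
    [[0,0,0],[0,0,0],0.044],
  ],
)

```text
time_s: 4.6
tcp_pos: [0.616, -0.1514, 0.1182]
orientation: [0.51, -0.51, 0.489, -0.489]
contact_force: [-0.2, -0.5, -1.6]
opening: 0.0489
```

Run:
```python
from h import *
im,T=wsnap('w4');s=read_state();print(s['tcp_pos'],s['contact_force'],s['opening']);print(T, proj('wrist',[.617,-.231,.024],T))
```

```text
[ 0.6161 -0.1514  0.1182] [-0.1852  0.3456 -2.4388] 0.048508079812200726
[[ 0.0419 -0.0001  0.9991  0.616 ]
 [-0.9991  0.0001  0.0419 -0.1514]
 [-0.0002 -1.     -0.0001  0.1182]
 [ 0.      0.      0.      1.    ]] [312.3094 345.6171]
```

View pics/w4.png

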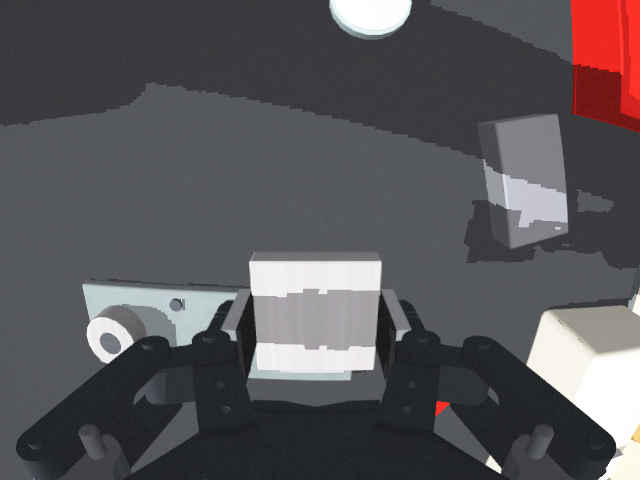

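Wrist view: the held plate covers the stand; the unobstructed side is tool −x, so I'll view from beyond the stand.

Emit:
servo_tool(
  increments=[
    [[0.055,-0.005,0],[0,0,0],0.044],
    [[0.055,-0.005,0],[0,0,0],0.044],
    [[0.055,0,0],[0,0,0],0.044],
    [[0,0,0],[0,0,0],0.044],
    [[0,0,0],[0,0,0],0.044],
  ],
)

```text
time_s: 5.28
tcp_pos: [0.6225, -0.3162, 0.1279]
orientation: [0.51, -0.51, 0.49, -0.49]
contact_force: [-0.2, 0.5, -2.1]
opening: 0.0485
```

Run:
```python
from h import *
im,T=wsnap('w5');s=read_state();print(s['tcp_pos'],s['contact_force'],s['opening']);print(T, proj('wrist',[.617,-.231,.024],T))
```

```text
[ 0.623  -0.3147  0.1281] [ 0.9221  0.9259 -1.6828] 0.04840990258902101
[[ 0.0397 -0.0003  0.9992  0.6225]
 [-0.9992  0.0011  0.0397 -0.3162]
 [-0.0011 -1.     -0.0002  0.1279]
 [ 0.      0.      0.      1.    ]] [312.2213 112.7157]
```

View pics/w5.png

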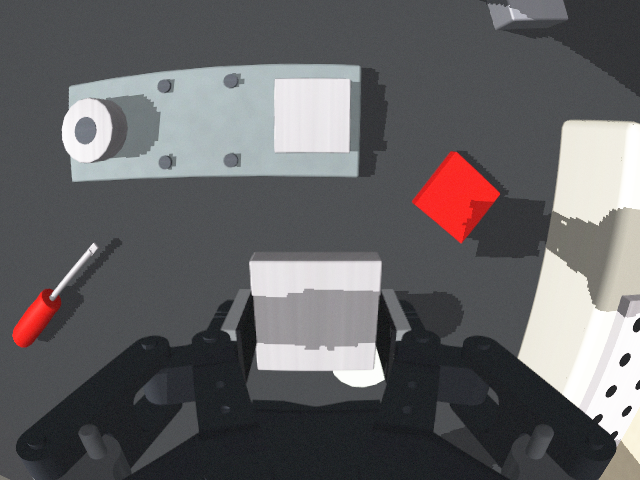

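Run:
```python
from h import *
im=cv2.imread('pics/w5.png')[:,:,::-1].copy();T=np.load('pics/w5.npy')
print('toolyaw',np.degrees(np.arctan2(T[1,2],T[0,2])))
for tol in(14,22,30):
    r=square(im,T,(313,116),.024,tol);print(r, rel(T,[*r[0],.024]))
# held plate: corners in tool frame
c=calibration('wrist')
zt=T[2,3]+.0135
w=np.array([onplane('wrist',p,zt,T) for p in[(250,262),(381,262),(377,370),(257,370)]]);print(np.array([rel(T,p) for p in w]))
# seat top ellipse: bright pixels at left
g=(im.min(2)>150).astype(np.uint8);g[:, 118:]=0;g[:90]=0;g[170:]=0
cc=max(cv2.findContours(g,0,1)[0],key=cv2.contourArea)[:,0]
w=np.array([onplane('wrist',p,.036,T)[:2] for p in cc],np.float32);print('seat',cv2.minEnclosingCircle(w))
# base corners z=.012
for p in[(70,87),(73,181),(360,66),(359,177)]: print(onplane('wrist',p,.012,T))
```

```text
toolyaw 2.275863359534873
(array([ 0.6165, -0.2322]), array([48.9527, 48.2205]), 2.038363456726074) [-0.084   0.104  -0.0027]
(array([ 0.6165, -0.2322]), array([48.9583, 48.2321]), 2.0138087272644043) [-0.084   0.104  -0.0027]
(array([ 0.6165, -0.2322]), array([48.9897, 48.2257]), 2.0678787231445312) [-0.084   0.104  -0.0027]
[[-0.0249 -0.0135 -0.024 ]
 [-0.0249 -0.0135  0.0244]
 [ 0.0239 -0.0135  0.0262]
 [ 0.0239 -0.0135 -0.0246]]
seat ((0.46157991886138916, -0.237804114818573), 0.036920465528964996)
[ 0.4226 -0.2016  0.012 ]
[ 0.4242 -0.2784  0.012 ]
[ 0.6481 -0.1955  0.012 ]
[ 0.6511 -0.2735  0.012 ]
```

Emit:
servo_tool(
  increments=[
    [[-0.041,0,-0.0017],[0,0,0],0.044],
    [[-0.041,0,-0.0017],[0,0.1,0],0.044],
    [[0,0.04,0],[0,0,0],0.044],
    [[0,0.04,0],[0,0,0],0.044],
    [[0,0.013,0],[0,0,0],0.044],
  ],
)

```text
time_s: 5.95
tcp_pos: [0.6143, -0.2316, 0.0328]
orientation: [-0.51, 0.511, -0.491, 0.488]
contact_force: [-0.2, 0.2, -1.4]
opening: 0.0486
```

Emit:
servo_tool(
  increments=[
    [[0,0,0],[0,0,0],0.044],
    [[0,0,0],[0,0,0],0.044],
    [[0,0,0],[0,0,0],0.044],
  ],
)

```text
time_s: 6.32
tcp_pos: [0.6174, -0.235, 0.0371]
orientation: [0.51, -0.509, 0.489, -0.491]
contact_force: [-0.0, 0.6, -1.9]
opening: 0.0487
```

Run:
```python
from h import *
im,T=wsnap('w6');s=read_state();print(s['tcp_pos'],s['contact_force'],s['opening']);print(T, proj('wrist',[.6165,-.2322,.024],T))
b=snapshot('side')[:,:,::-1];cv2.imwrite('pics/side6.png',b)
w=im[190:400,200:430,::-1]
cv2.imwrite('pics/c6.png',np.hstack([cv2.resize(w,(450,411),interpolation=cv2.INTER_CUBIC),cv2.resize(b[250:350,350:435],(349,411),interpolation=cv2.INTER_CUBIC)]))
```

```text
[ 0.6172 -0.235   0.0369] [-0.9519  0.4097 -1.9113] 0.048535822727354704
[[ 0.0383  0.0028  0.9993  0.6174]
 [-0.9993 -0.0009  0.0383 -0.235 ]
 [ 0.001  -1.      0.0027  0.0371]
 [ 0.      0.      0.      1.    ]] [313.3386 288.3837]
```

View pics/c6.png

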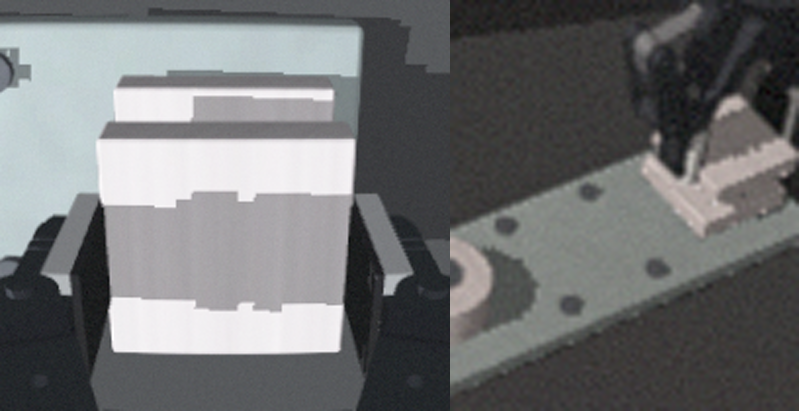

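Run:
```python
from h import *
T=np.load('pics/w6.npy')
for z,ps in((.024,[(258.3,235),(370.7,235)]),(T[2,3]+.0135,[(250.1,261),(380.9,261)])):
    print([rel(T,onplane('wrist',p,z,T)) for p in ps])
s=read_state();print(s['tcp_pos'],np.degrees(np.arctan2(*tool()[[1,0],2])))
```

```text
[array([-0.0279,  0.013 , -0.0247]), array([-0.0279,  0.0131,  0.0242])]
[array([-0.0254, -0.0136, -0.024 ]), array([-0.0253, -0.0135,  0.0243])]
[ 0.6169 -0.2349  0.0366] 2.188025161083684
```

Emit:
servo_tool(
  increments=[
    [[-0.0023,0,-0.0005],[0,0,0],0.044],
    [[0,0.005,0],[0,0,0],0.044],
    [[0,0.002,0],[0,0,0],0.044],
    [[0,0,0],[0,0,0],0.044],
    [[0,0,0],[0,0,0],0.044],
  ],
)

```text
time_s: 7.05
tcp_pos: [0.6155, -0.2323, 0.0282]
orientation: [0.51, -0.51, 0.49, -0.49]
contact_force: [0.4, 0.0, -1.9]
opening: 0.0485
```

Run:
```python
from h import *
im,T=wsnap('w7');s=read_state();print(s['tcp_pos'],s['contact_force'],T)
cv2.imwrite('pics/c7.png',cv2.resize(im[210:290,220:420,::-1],(800,320),interpolation=cv2.INTER_CUBIC))
```

```text
[ 0.6156 -0.2323  0.0283] [-0.6398  0.2194 -1.8414] [[ 0.0384 -0.0001  0.9993  0.6155]
 [-0.9993  0.0001  0.0384 -0.2323]
 [-0.0001 -1.     -0.0001  0.0282]
 [ 0.      0.      0.      1.    ]]
```

View pics/c7.png

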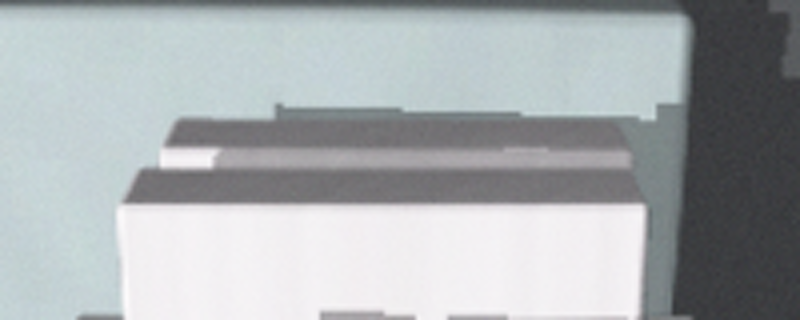

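Run:
```python
from h import *
T=np.load('pics/w7.npy')
for z,ps in((.024,[(260,247),(377.75,247)]),(T[2,3]+.0135,[(249.5,261),(381.25,261)]),(T[2,3]+.0015,[(255,252),(378.75,252)])):
    print([rel(T,onplane('wrist',p,z,T)) for p in ps])
```

```text
[array([-0.0252,  0.0042, -0.0228]), array([-0.0252,  0.0042,  0.026 ])]
[array([-0.0253, -0.0135, -0.0242]), array([-0.0253, -0.0135,  0.0245])]
[array([-0.0249, -0.0015, -0.024 ]), array([-0.0249, -0.0015,  0.0255])]
```

Emit:
servo_tool(
  increments=[
    [[0,0,0.001],[0,0,0],0.044],
    [[0,0.003,0],[0,0,0],0.044],
    [[0,0.0012,0],[0,0,0],0.044],
    [[0,0,0],[0,0,0],0.044],
    [[0,0,0],[0,0,0],0.044],
  ],
)

```text
time_s: 7.72
tcp_pos: [0.6165, -0.2322, 0.0241]
orientation: [0.51, -0.509, 0.49, -0.49]
contact_force: [0.3, -0.8, -1.8]
opening: 0.0488
```

Emit:
servo_tool(
  increments=[
    [[0,0.0008,0],[0,0,0],0.044],
    [[0,0,0],[0,0,0],0.044],
    [[0,0,0],[0,0,0],0.044],
  ],
)

```text
time_s: 8.1
tcp_pos: [0.6165, -0.2322, 0.0233]
orientation: [0.51, -0.51, 0.49, -0.49]
contact_force: [0.7, -0.3, -2.0]
opening: 0.0488
```

Emit:
servo_tool(
  increments=[
    [[0,0.0007,0],[0,0,0],0.044],
    [[0,0,0],[0,0,0],0.044],
    [[0,0.0005,0],[0,0,0],0.044],
    [[0,0,0],[0,0,0],0.044],
    [[0,0,0],[0,0,0],0.044],
  ],
)

```text
time_s: 8.72
tcp_pos: [0.6165, -0.2322, 0.0225]
orientation: [-0.509, 0.51, -0.49, 0.49]
contact_force: [-2.9, 1.4, 4.8]
opening: 0.0485
```

Run:
```python
from h import *
im,T=wsnap('w8');s=read_state();print(s['tcp_pos'],s['contact_force'],T[:3,3])
cv2.imwrite('pics/c8.png',cv2.resize(im[220:300,220:420,::-1],(800,320),interpolation=cv2.INTER_CUBIC))
```

```text
[ 0.6165 -0.2322  0.0226] [-2.6516  0.8374  5.7558] [ 0.6165 -0.2322  0.0225]
```

View pics/c8.png

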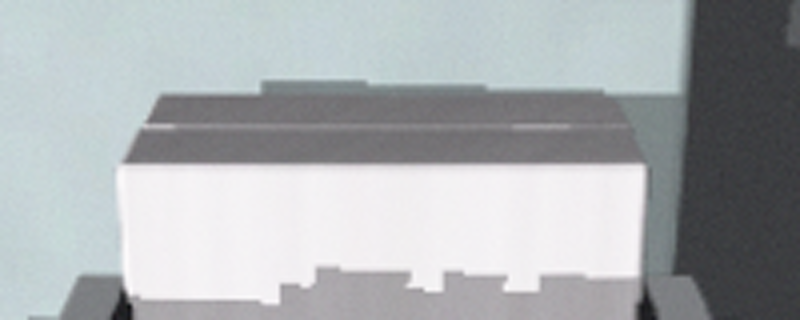

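The plates are flush within about 0.5 mm and contact is felt. I'll release, rise and travel to view the lever.

Emit:
servo_tool(
  increments=[
    [[0,-0.0005,0],[0,0,0],0.049],
    [[0,0,0],[0,0,0],0.056],
    [[0,0,0],[0,0,0],0.066],
    [[0,0,0],[0,0,0],0.07],
    [[0,-0.01,0],[0,0,0],0.07],
  ],
)

```text
time_s: 9.4
tcp_pos: [0.6157, -0.232, 0.032]
orientation: [-0.509, 0.51, -0.491, 0.49]
contact_force: [0.7, 0.3, 1.0]
opening: 0.0697
```

Emit:
servo_tool(
  increments=[
    [[0,-0.04,0],[0,0,0],0.07],
    [[0,-0.05,0],[0,0,0],0.07],
    [[0,-0.02,0],[0,0,0],0.07],
    [[-0.052,0,-0.0075],[0,0,0],0.07],
    [[-0.052,0,-0.0075],[0,0,0],0.07],
  ],
)

```text
time_s: 10.02
tcp_pos: [0.5972, -0.1284, 0.143]
orientation: [0.509, -0.509, 0.491, -0.491]
contact_force: [0.6, 0.6, -0.3]
opening: 0.0704
```

Run:
```python
from h import *
im,T=wsnap('w9');s=read_state();print(s['tcp_pos'],s['contact_force'],s['q'])
for c in('scene','side'): cv2.imwrite(f'pics/{c}9.png',snapshot(c)[:,:,::-1])
for n,p,z in(('scene',(346,342),.13),('side',(385,156),.13)):print(onplane(n,p,z))
```

```text
[ 0.5958 -0.1174  0.1429] [-2.0568  6.9611 -1.1282] [ 0.465   0.5241 -0.4131  1.7364  0.245   0.935   0.0011]
[0.7678 0.1173 0.13  ]
[0.7546 0.1029 0.13  ]
```

Emit:
servo_tool(
  increments=[
    [[-0.052,0,-0.0075],[0,0,0],0.07],
    [[-0.052,0,-0.0075],[0,0,0],0.07],
    [[-0.052,0,-0.0075],[0,0,0],0.07],
    [[-0.052,0,-0.0075],[0,0,0],0.07],
    [[-0.052,0,-0.0075],[0,0,0],0.07],
  ],
)

```text
time_s: 10.8
tcp_pos: [0.5502, 0.1296, 0.1426]
orientation: [-0.509, 0.509, -0.491, 0.491]
contact_force: [-0.1, 0.1, 0.6]
opening: 0.07
```

Emit:
servo_tool(
  increments=[
    [[0,0,0],[0,0,0],0.07],
    [[0,0,0],[0,0,0],0.07],
    [[0,0,0],[0,0,0],0.07],
  ],
)

```text
time_s: 11.18
tcp_pos: [0.5507, 0.127, 0.1423]
orientation: [-0.508, 0.509, -0.491, 0.491]
contact_force: [-0.2, 0.0, -0.3]
opening: 0.07
```

Run:
```python
from h import *
im,T=wsnap('w10');s=read_state();print(s['tcp_pos'],s['contact_force'],s['q']);print(T)
a=cv2.imread('pics/w9.png')
cv2.imwrite('pics/c10.png',np.hstack([cv2.resize(a,(400,300)),cv2.resize(im[:,:,::-1],(400,300))]) if 0 else np.vstack([im[:300,:,::-1],a[150:400]]))
```

```text
[0.5506 0.1272 0.1424] [ 0.3003  0.3533 -0.2333] [ 0.0939  0.4642 -0.4671  1.8441  0.2625  0.8947 -0.4614]
[[ 0.035  -0.0003  0.9994  0.5507]
 [-0.9994 -0.0012  0.035   0.127 ]
 [ 0.0011 -1.     -0.0003  0.1423]
 [ 0.      0.      0.      1.    ]]
```

View pics/c10.png

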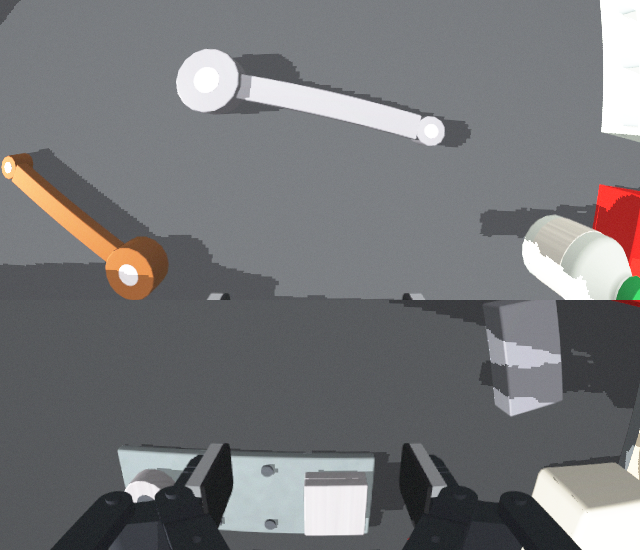

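Run:
```python
from h import *
im=cv2.imread('pics/w10.png')[:,:,::-1];T=np.load('pics/w10.npy')
h=onplane('wrist',(206,79),.034,T);e=onplane('wrist',(431,131),.026,T)
d=(e-h)[:2];L=np.linalg.norm(d);u=d/L
print(h,e,L,np.degrees(np.arctan2(u[1],u[0])));b=h[:2]+.044*u;print('bal',b,rel(T,[*b,.019]))
# gripping yaw: tool z = lever y
print(tool()[:3,3],'yaw now',np.degrees(np.arctan2(T[1,2],T[0,2])))
# stand pile check from w9
im9=cv2.imread('pics/w9.png')[:,:,::-1].copy();T9=np.load('pics/w9.npy')
```

```text
[0.4726 0.2358 0.034 ] [0.6294 0.2053 0.026 ] 0.15979512423646688 -10.989599766581557
bal [0.5158 0.2274] [-0.1017  0.1232 -0.0313]
[0.5506 0.1272 0.1424] yaw now 2.006135129323764
```

Top half: lever hub boss at (206,79), small end at (431,131). Bottom half: the pile on the stand at (335,505), edges flush.

Emit:
servo_tool(
  increments=[
    [[-0.051,0,-0.0157],[0,0,0],0.07],
    [[-0.051,0,-0.0156],[0,0,0],0.07],
    [[0,0,0],[0,-10.5,0],0.07],
    [[0,0,0],[0,-10.5,0],0.07],
    [[0,0,0],[0,-10.5,0],0.07],
  ],
)

```text
time_s: 11.85
tcp_pos: [0.5155, 0.2289, 0.1425]
orientation: [-0.624, 0.624, -0.332, 0.332]
contact_force: [-0.5, 0.3, 0.2]
opening: 0.07
```

Emit:
servo_tool(
  increments=[
    [[0,0.02,0],[0,-10.5,0],0.06],
    [[0,0.02,0],[0,-10.5,0],0.05],
    [[0,0.02,0],[0,-10.5,0],0.05],
    [[0,0.02,0],[0,-10.5,0],0.05],
    [[0,0,0],[0,-3.5,0],0.05],
  ],
)

```text
time_s: 12.48
tcp_pos: [0.5143, 0.2278, 0.0606]
orientation: [-0.703, 0.705, -0.067, 0.065]
contact_force: [0.6, 0.3, -0.1]
opening: 0.0503
```

Emit:
servo_tool(
  increments=[
    [[0,0,0],[0,0,0],0.05],
    [[0,0,0],[0,0,0],0.05],
    [[0,0,0],[0,0,0],0.05],
  ],
)

```text
time_s: 12.85
tcp_pos: [0.5153, 0.23, 0.063]
orientation: [0.704, -0.704, 0.067, -0.067]
contact_force: [-0.5, -0.8, 0.4]
opening: 0.0503
```

Run:
```python
from h import *
im,T=wsnap('w11');s=read_state();print(s['tcp_pos'],s['contact_force'],s['q'],s['opening']);print(T)
print('yaw',np.degrees(np.arctan2(T[1,2],T[0,2])), proj('wrist',[.4726,.2358,.034],T), proj('wrist',[.5158,.2274,.026],T))
# bright boss = brightest blob near predicted hub
p=proj('wrist',[.4726,.2358,.034],T).astype(int)
g=cv2.cvtColor(im,7);y0,x0=max(p[1]-70,0),p[0]-70
sub=g[y0:p[1]+70,x0:p[0]+70];print(np.percentile(sub,[5,50,80,90,95,99]))
for th in(225,235,245):
    n,l,st,c=cv2.connectedComponentsWithStats((sub>th).astype(np.uint8))
    for i in range(1,n):
        if st[i,4]>150: uv=c[i]+[x0,y0];print(th,st[i],uv,onplane('wrist',uv,.034,T))
# bar edges along some rows: print profile transitions
for r in range(200,331,26): print(r,''.join(f'{v:4d}' for v in g[r,250:390:5]))
```

```text
[0.5152 0.2301 0.063 ] [ 0.637 -0.405 -0.472] [ 0.0836  0.6583 -0.7217  1.8814  0.584   0.8238  0.4353] 0.049915353229782064
[[ 0.9821  0.0008  0.1885  0.5153]
 [-0.1885 -0.      0.9821  0.23  ]
 [ 0.0008 -1.      0.0001  0.063 ]
 [ 0.      0.      0.      1.    ]]
yaw 79.13386956788739 [310.8141 194.1273] [311.1279 276.2756]
[ 80. 118. 220. 225. 254. 254.]
225 [ 32  22  70  20 405] [307.7827 152.8519] [0.4535 0.2381 0.034 ]
225 [  51   50   40   40 1255] [310.2837 193.4916] [0.4723 0.2356 0.034 ]
235 [  51   50   40   40 1210] [310.2207 193.3793] [0.4722 0.2356 0.034 ]
245 [  51   51   39   38 1163] [310.1066 193.4488] [0.4722 0.2355 0.034 ]
200  117 115 117 218 220 220 220 220 218 254 254 254 254 254 254 254 220 221 219 219 219 217 117 116 117 117 116 117
226  118 116 117 116 114 120 217 216 216 215 217 217 216 217 216 217 216 215 215  78  78  80  77 116 113 117 115 117
252  117 116 117 114 116 119 116 117  81 216 216 220 219 218 218 216  80  82  77  81  81  81  79  81 116 116 117 118
278  118 116 119 115 116 116 119 118 114 209 218 218 218 220 218 218  80  78  82  79 112 117 116 117 116 115 116 117
304   42  40 117 115 120 115 117 115 118 173 217 218 219 219 217 219  80  79 114 117 115 118 114 115 117  98  44  76
330   39  42 116 115 118 117 119 119 118 157 216 218 218 217 218 216  78  78 114 116 115 117 114 117 118  54  47  46
```

Emit:
servo_tool(
  increments=[
    [[0.0007,0,-0.0028],[0,0,0],0.05],
    [[0,0.025,0],[0,0,0],0.05],
    [[0,0.025,0],[0,0,0],0.045],
    [[0,0.01,0],[0,0,0],0.04],
    [[0,0,0],[0,0,0],0.04],
  ],
)

```text
time_s: 13.52
tcp_pos: [0.5146, 0.2272, 0.0022]
orientation: [-0.704, 0.704, -0.067, 0.066]
contact_force: [-0.1, 0.0, 0.5]
opening: 0.04
```

Emit:
servo_tool(
  increments=[
    [[0,0,0],[0,0,0],0.035],
    [[0,0,0],[0,0,0],0.028],
  ],
)

```text
time_s: 13.78
tcp_pos: [0.5157, 0.2277, 0.0035]
orientation: [0.704, -0.704, 0.066, -0.067]
contact_force: [-0.6, -0.8, 0.6]
opening: 0.0282
```

Emit:
servo_tool(
  increments=[
    [[0,0.001,0],[0,0,0],0.02],
    [[0,0,0],[0,0,0],0.01],
    [[0,0,0],[0,0,0],0.01],
    [[0,0,0],[0,0,0],0.01],
    [[0,0,0],[0,0,0],0.01],
  ],
  newtons=90,
)

```text
time_s: 14.4
tcp_pos: [0.5155, 0.2275, 0.0023]
orientation: [0.704, -0.704, 0.066, -0.067]
contact_force: [-1.4, -0.2, 5.7]
opening: 0.0165
```

Emit:
servo_tool(
  increments=[
    [[0,-0.01,0],[0,0,0],0.01],
    [[0,-0.03,0],[0,0,0],0.01],
    [[0,-0.04,0],[0,0,0],0.01],
    [[0,-0.03,0],[0,0,0],0.01],
    [[0,0,0],[0,0,0],0.01],
  ],
)

```text
time_s: 15.02
tcp_pos: [0.5161, 0.2278, 0.1133]
orientation: [0.705, -0.703, 0.065, -0.068]
contact_force: [0.4, -0.4, -7.4]
opening: 0.0162
```

Emit:
servo_tool(
  increments=[
    [[0,0,0],[0,0,0],0.01],
    [[0,0,0],[0,0,0],0.01],
  ],
)

```text
time_s: 15.28
tcp_pos: [0.5137, 0.2264, 0.1097]
orientation: [-0.703, 0.705, -0.068, 0.065]
contact_force: [-0.6, 0.3, -7.1]
opening: 0.0165
```

Run:
```python
from h import *
im,T=wsnap('w12');s=read_state();print(s['tcp_pos'],s['contact_force'],s['wrist_torque'],s['opening'],s['q']);print(T)
g=cv2.cvtColor(im,7)
n,l,st,c=cv2.connectedComponentsWithStats((g>245).astype(np.uint8))
for i in range(1,n):
    if st[i,4]>300: print(st[i],c[i])
```

```text
[0.5138 0.2267 0.1099] [-0.1755 -0.4272 -7.6349] [ 0.047  -0.0246  0.0173] 0.016303178702196105 [ 0.1307  0.5928 -0.7754  1.8628  0.5202  0.9035  0.4886]
[[ 0.9823 -0.0032  0.1874  0.5137]
 [-0.1874 -0.0013  0.9823  0.2264]
 [-0.0029 -1.     -0.0019  0.1097]
 [ 0.      0.      0.      1.    ]]
[ 487    3   84   73 3672] [536.7903  37.6737]
[ 287  195   58   57 2615] [315.4272 222.6352]
[272 296  17  40 403] [280.5558 314.3995]
[344 303  16  34 330] [351.0485 317.6939]
```

Run:
```python
from h import *
T=np.load('pics/w12.npy')
for zo in (0,):
    P=T@np.array([-.044,-.0317,0,1]);print('pred hub px',proj('wrist',P[:3],T),'if tilt 2deg hub down',proj('wrist',(T@np.array([-.044,-.0317+.044*.035,0,1]))[:3],T))
im=cv2.imread('pics/w5.png')[:,:,::-1].copy();T=np.load('pics/w5.npy')
g=cv2.cvtColor(im,7)
m=(g[110:155,66:108]<150).astype(np.uint8);n,l,st,c=cv2.connectedComponentsWithStats(m)
for i in range(1,n):
    if st[i,4]>80:uv=c[i]+[66,110];print('hole',st[i],uv,onplane('wrist',uv,.036,T))
# base: green tint
a=im.astype(int);m=((a[:,:,1]-a[:,:,0]>8)&(np.arange(480)[:,None]<200)).astype(np.uint8)
m=cv2.morphologyEx(m,3,np.ones((5,5)));
cc=max(cv2.findContours(m,0,1)[0],key=cv2.contourArea)[:,0]
w=np.array([onplane('wrist',p,.012,T)[:2] for p in cc],np.float32);print('base',cv2.minAreaRect(w*1000))
# edges by line fits
for nm,sel in(('up',(w[:,1]>-.215)&(w[:,0]>.45)&(w[:,0]<.63)),('low',(w[:,1]<-.26)&(w[:,0]>.45)&(w[:,0]<.63)),('right',(w[:,0]>.64)&(w[:,1]>-.265)&(w[:,1]<-.205))):
    v=cv2.fitLine(w[sel],cv2.DIST_HUBER,0,.01,.01).ravel();print(nm,sel.sum(),v,np.degrees(np.arctan2(v[1],v[0])))
```

```text
pred hub px [316.0156 222.7579] if tilt 2deg hub down [316.0112 221.586 ]
hole [  9   7  21  27 451] [ 85.0621 130.1353] [ 0.4556 -0.239   0.036 ]
base ((535.4249877929688, -236.90737915039062), (227.80523681640625, 79.19275665283203), 1.364048719406128)
up 253 [ 0.9996  0.0267  0.5429 -0.1979] 1.5287677
low 251 [ 0.9998  0.0213  0.5228 -0.2762] 1.2213763
right 87 [ 0.0394 -0.9992  0.6482 -0.2319] -87.74122
```

Emit:
servo_tool(
  increments=[
    [[0,0,0],[0,-6.4,0],0.01],
    [[0,0,0],[0,-6.4,0],0.01],
    [[-0.003,0,-0.02],[0,0,0],0.01],
    [[-0.003,0,-0.04],[0,0,0],0.01],
    [[-0.003,0,-0.05],[0,0,0],0.01],
  ],
)

```text
time_s: 15.95
tcp_pos: [0.5092, 0.1173, 0.1109]
orientation: [0.707, -0.707, -0.013, 0.014]
contact_force: [0.3, -1.3, -7.6]
opening: 0.0165
```

Emit:
servo_tool(
  increments=[
    [[-0.003,0,-0.05],[0,0,0],0.01],
    [[-0.003,0,-0.05],[0,0,0],0.01],
    [[-0.003,0,-0.05],[0,0,0],0.01],
    [[-0.003,0,-0.05],[0,0,0],0.01],
    [[-0.003,0,-0.05],[0,0,0],0.01],
  ],
)

```text
time_s: 16.58
tcp_pos: [0.503, -0.1347, 0.1109]
orientation: [0.707, -0.707, -0.012, 0.013]
contact_force: [0.7, 0.2, -6.7]
opening: 0.0164
```

Emit:
servo_tool(
  increments=[
    [[-0.003,0,-0.05],[0,0,0],0.01],
    [[-0.003,0,-0.035],[0,0,0],0.01],
    [[0,0,-0.017],[0,0,0],0.01],
    [[0,0,0],[0,0,0],0.01],
    [[0,0,0],[0,0,0],0.01],
  ],
)

```text
time_s: 17.2
tcp_pos: [0.5014, -0.2328, 0.1114]
orientation: [0.708, -0.706, -0.013, 0.013]
contact_force: [0.4, 1.2, -7.2]
opening: 0.0164
```

Emit:
servo_tool(
  increments=[
    [[0,0,0],[0,0,0],0.01],
    [[0,0,0],[0,0,0],0.01],
    [[0,0,0],[0,0,0],0.01],
  ],
)

```text
time_s: 17.58
tcp_pos: [0.5014, -0.2349, 0.1117]
orientation: [-0.707, 0.707, 0.013, -0.013]
contact_force: [-0.4, -0.2, -8.1]
opening: 0.0159
```

Run:
```python
from h import *
im,T=wsnap('w13');s=read_state();print(s['tcp_pos'],s['contact_force'],s['wrist_torque'],s['opening'],s['q']);print(T)
print('yaw',np.degrees(np.arctan2(T[1,2],T[0,2])),rel(T,[.5008,-.2359,.0683]))
```

```text
[ 0.5013 -0.2351  0.1117] [-0.0402  0.9961 -7.7942] [-0.0162  0.0426 -0.0841] 0.01617876013593543 [ 1.0122  0.5868 -0.8073  1.8836  0.5354  0.9013  1.5498]
[[ 0.9994  0.0001 -0.0358  0.5014]
 [ 0.0358 -0.0001  0.9994 -0.2349]
 [ 0.0001 -1.     -0.0001  0.1117]
 [ 0.      0.      0.      1.    ]]
yaw 92.05297098896881 [-0.0006  0.0434 -0.0009]
```

Emit:
servo_tool(
  increments=[
    [[-0.0005,0.01,-0.0008],[0,0,0],0.01],
    [[0,0.015,0],[0,0,0],0.01],
    [[0,0.012,0],[0,0,0],0.01],
    [[0,0.006,0],[0,0,0],0.01],
    [[0,0,0],[0,0,0],0.01],
  ],
)

```text
time_s: 18.25
tcp_pos: [0.5004, -0.2359, 0.0678]
orientation: [0.707, -0.707, -0.012, 0.013]
contact_force: [-1.0, -0.7, -6.8]
opening: 0.0164
```

Emit:
servo_tool(
  increments=[
    [[0,0,0],[0,0,0],0.01],
    [[0,0,0],[0,0,0],0.01],
    [[0,0,0],[0,0,0],0.01],
    [[0,0,0],[0,0,0],0.01],
  ],
)

```text
time_s: 18.75
tcp_pos: [0.5008, -0.2364, 0.0688]
orientation: [-0.707, 0.707, 0.012, -0.012]
contact_force: [-1.1, -0.3, -6.5]
opening: 0.0164
```

Run:
```python
from h import *
im,T=wsnap('w14');s=read_state();print(s['tcp_pos'],s['contact_force'],s['wrist_torque']);print('yaw',np.degrees(np.arctan2(T[1,2],T[0,2])),rel(T,[.5008,-.2359,.0683]),T[2,:3])
u=T[:3,0];pts={}
hub=(T@np.array([-.044,.0023,0,1]))[:3];end=(T@np.array([.116,.0023,0,1]))[:3]
print('hub',hub,'end',end)
tiles=[]
for n in('scene','side'):
    b=np.ascontiguousarray(snapshot(n)[:,:,::-1]);cv2.imwrite(f'pics/{n}14.png',b)
    cs=[proj(n,p) for p in(hub+[0,0,.034],end+[0,0,.026],[.4568,-.2375,.036],[.6167,-.2318,.036])];print(n,np.array(cs))
    m=np.mean(cs,0);x,y=int(m[0]-72),int(m[1]-68)
    t=cv2.resize(b[y:y+136,x:x+145],(400,375),interpolation=cv2.INTER_CUBIC);k=400/145
    for c,col in zip(cs,((0,255,0),(0,255,0),(0,0,255),(0,0,255))): cv2.drawMarker(t,tuple(((c-[x,y])*k).astype(int).tolist()),col,1,9,1)
    print(x,y);tiles.append(t)
w=cv2.resize(im[120:330,150:480,::-1],(354,225))
t=np.hstack(tiles);bot=np.zeros((225,800,3),np.uint8);bot[:,:354]=w
a=cv2.imread('pics/w9.png')[300:400,100:400];bot[:,360:800]=cv2.resize(a,(440,225))[:,:440]
cv2.imwrite('pics/c14.png',np.vstack([t,bot]))
```

```text
[ 0.5008 -0.2364  0.0687] [-0.2495 -0.3767 -6.791 ] [-0.0097  0.0001  0.0137]
yaw 91.99685948849466 [-0.      0.0005  0.0005] [ 0.0003 -1.     -0.0002]
hub [ 0.4569 -0.2379  0.0665] end [ 0.6168 -0.2323  0.0665]
scene [[210.1591 199.4953]
 [195.8639 260.5801]
 [214.174  214.4275]
 [200.2426 272.1725]]
133 168
side [[350.2697 291.9902]
 [419.0335 267.379 ]
 [347.5678 315.4525]
 [414.2371 287.5238]]
310 222
```

View pics/c14.png

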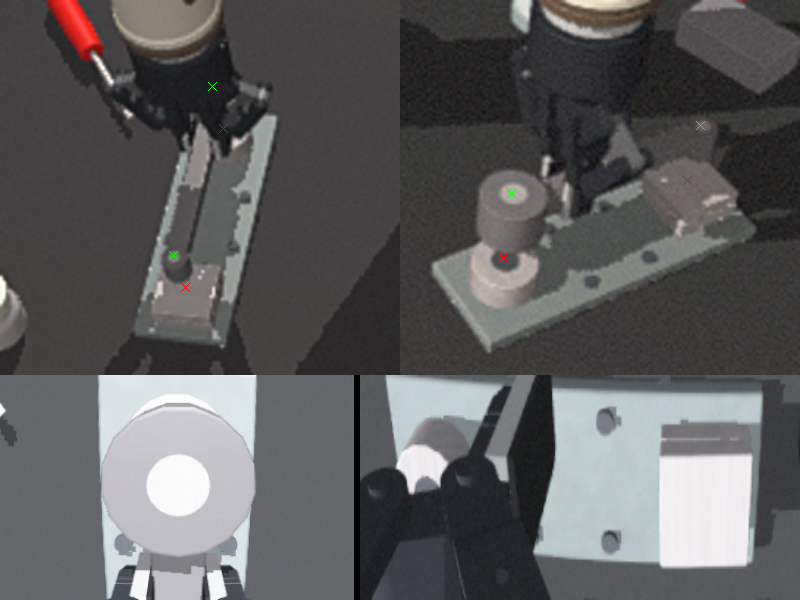

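The side view shows the hub boss on its predicted mark above the seat hole. The scene view shows the small end over the flush pile. The wrist view shows hub and seat centred laterally. One numeric check remains along the bar, plus tilt.

Run:
```python
from h import *
T=np.load('pics/w14.npy');u=T[:3,0]
g=cv2.cvtColor(cv2.imread('pics/w14.png'),6)
n,l,st,c=cv2.connectedComponentsWithStats((g>245).astype(np.uint8))
for i in range(1,n):
    if st[i,4]>300: print(st[i],c[i])
print('pred boss',proj('wrist',(T@[-.044,-.0317,0,1])[:3],T))
print('pred seat rim',proj('wrist',np.array([.4568,-.2375,.036])-.024*u,T),'hub rim',proj('wrist',(T@[-.067,-.0317,0,1])[:3],T))
print('col',''.join(f'{v:4d}' for v in g[125:160,316]))
s=snapshot('scene');np.save('pics/s.npy',s)
q=cv2.cvtColor(s,7)[245:285,180:215]
for r in range(252,278,2): print(r,''.join(f'{v:4d}' for v in cv2.cvtColor(s,7)[r,182:214]))
st=read_state();print(st['tcp_pos'],st['qd'])
```

```text
[ 78  62  76  97 701] [116.5307 111.3352]
[274 138  76  22 465] [311.4237 144.7097]
[ 288  195   57   56 2539] [315.8389 222.4577]
[272 303  16  34 337] [280.2552 316.5697]
[344 303  16  34 327] [350.9969 316.9602]
[574 390  35  41 810] [593.1951 407.3284]
[598 449  42  31 822] [616.545  466.3747]
pred boss [316.2404 222.852 ]
pred seat rim [316.8687 140.0811] hub rim [316.2441 146.7338]
col  227 227 228 226 227 227 226 227 226 226 227 227 230 252 255 254 252 253 253 253 252 165 165 166 180 233 236 228 216 208 206 204 203 206 204
252   65  67  66  64  66  66  65  59  83 157 152 126  99  81  82  83  82  84  83  81  56  50  94  98  98  97  96  95  95  97  98  95
254   67  65  66  66  67  66  61  81 190 156 122  73  80  81  82  81  82  82  85  85  49  71  95  97  95  96  96  97  96  97  99  96
256   67  66  67  68  66  65  62  82 154 151 101  77  79  83  83  80  82  85  82  56  50  95  97  95  93  94  95  95  95  94  96  97
258   66  66  67  68  65  63  71 147 152 151 131  88  77  80  83  79  80  82  68  44  71  96  97  95  96  95  95  93  94  93  95  98
260   68  66  66  66  64  64 105
[... 548 characters left out ...]
  90  66  62  67  68  64  60  61  82 121 125 124 121 123 124 124 127 125 130  80  75
270   66  67  62  81 153 151 146 147 183 194 126 120 121 105  83  83  92  95 122 122 124 127 124 123 122 124 122 122 123 112  68  61
272   66  64  67 121 150 149 144 144 202 200 122 116 120 121 120 124 121 122 122 120 121 120 122 121 122 120 119 131 209 101  73  81
274   65  60  83 160 148 101 101 179 205 203 127 119 124 124 123 124 123 121 123 122 122 123 120 122 122 121 117 136 217  89  56  87
276   66  68 127 154  97  85 105 143 120 122 121 124 123 124 123 125 124 125 125 122 125 124 124 126 122 122 123 140 108  71  81 151
[ 0.5007 -0.2363  0.0686] [ 0.0003  0.001  -0.0002 -0.0002 -0.0002 -0.0004  0.0023]
```

```bash
python3 -c "
from rig import *
print(finish_job())"
```

```text
the job is handed in; nothing more can be done
None
```

I set the loose plate on the stand's plate, then gripped the smaller grey lever at its balance point. I handed the job in at about 19 s of the 46 s, with the lever held still over the stand.

**What the last checks showed:**
- **Pile:** the two plates are flush to about 0.5 mm. I checked this in the wrist camera before and after letting go.
- **Lever height:** its underside is at about z = 0.066 m, roughly 30 mm above the seat and the pile, touching neither.
- **Lever level:** the tool is level within 0.05° and the wrist torque is near zero. The hub and small-end marks are within about 1 pixel of their predicted places in the wrist and scene cameras.
- **Lever over the stand:** the small end is over the pile's centre within the camera accuracy of about 2 mm.

**One disagreement:** the wrist camera put the seat's rim about 1 mm further towards the robot than the average I used. The hub may therefore be off the seat's axis by about 1 mm; I left that uncorrected.

I touched nothing else on the counter.

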